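# Fit the buffing brush to the shoe polisher and hold it home

### The job

Fit the broad buffing brush from the open drawer onto the shoe polisher that stands in its charging cradle: set it over the drive spindle, turn it until the splines mesh and slide it fully home against the sprung collar, without ever ramming it. Leave the other things in the drawer as they lie. Finish while still holding the brush pressed down fully home, so that its lock catch could be slid across; do not let go of it.

Things in the scene. Friction and masses are not known exactly. Their poses are not given: they have to be found in the camera images.
- buffer: The buffing brush to fit, standing in the drawer, bristles up: light grey round hub 48 mm across, 46 mm high, with a broad flat round bed of dark bristles on top (39 mm across, ends 60 mm above the underside); 90 g. Grip the hub's round side; it is solid 28 to 46 mm above the underside. Thin black ribs outside the hub are each in line with an inner tooth. Origin: centre of the underside, z up.
- buffer_mouth (a point): Centre of the socket's mouth in the brush's underside; same point and axes as buffer. Bore 32 mm wide, 28 mm deep, with six inner teeth 4 mm wide, standing from 2 to 20 mm above the underside and leaving a 21 mm passage between their tips. One tooth points along x, the others every 60 degrees.
- dauber: A bystander: the other brush head, with the same 48 mm hub and socket but only a narrow pointed tuft of bristles on top (14 mm across, 68 mm high in all). It stands in the drawer. Origin: centre of its underside.
- tin: A bystander: round aluminium tin 70 mm across and 25 mm high with a dented lid, lying in the drawer. Origin: centre of its underside.
- shoetree: A bystander: cedar half-shoe tree, a toe-shaped wooden block 115 mm long, 78 mm wide, 52 mm high, in the right part of the drawer. Origin: underside, middle of its square rear end; x towards the toe.
- shoehorn: A bystander: folded stainless steel travel shoehorn, 130 x 36 x 12 mm, lying flat in the right part of the drawer. Origin: underside, centre.
- rack: Low white shoe rack, fixed, its drawer pulled out towards the robot. Origin: on the table under the drawer's middle; x away from the robot, y to the left along the drawer. Inside 240 mm (x) by 560 mm (y), floor 18 mm above the table; walls 10 mm thick up to 68 mm, front panel up to 90 mm. The base starts 140 mm behind the origin, 110 mm high; slats and posts up to 240 mm high from 200 mm behind.
- polisher: Cordless shoe polisher upright in a round white charging cradle 110 mm across, fixed. Grey handset 47 to 54 mm thick, its flat top 150 mm above the table; spindle and sprung collar stand up from that top on its vertical axis. Origin: on the table, on that axis. The small black slide near the top is the lock catch; leave it.
- spindle_tip (a point): Tip of the steel drive spindle, on its axis, 178 mm above the table; the point's axes turn with it. Downwards: tapered nose 8 mm high (8 mm across at the tip, 18 at its foot), then six straight spline ribs 5 mm wide, 28 mm across overall, on an 18 mm core. The ribs' flat upper ends are 170 mm above the table. One rib points along x, the others every 60 degrees.
- spindle (a joint): Spindle's angle about the vertical, rad, counter-clockwise from above; 0: a rib along the polisher's x. The brush slides down only with its teeth midway between ribs: brush and spindle x axes 30 degrees apart, plus any multiple of 60, within 5 degrees. Else its underside stops 168 mm above the table. The spindle turns stiffly (0.12 N m): a lightly pressed brush slips round on it.
- collar (a joint): How far the sprung aluminium collar around the foot of the spindle (31 to 44 mm across) is pressed down, m: 0 at rest (its top 160 mm above the table), 0.006 at its stop. The spring needs about 3 N to start and 7 N at the stop, and lifts the brush again if it is let go.
- seat (a point): Point on the polisher's axis, 154 mm above the table, where the brush's underside lies when it is fully home with the collar at its stop.
Mind the look-alikes: they are no part of the job. Leave any green look-alike of the buffer alone.

How it is judged:
At the end, for the whole second after the job is handed in: The buffing brush sits upright (within 4 degrees) on the spindle with its splines meshed, its underside within 2.5 mm of the seat in height and 3 mm sideways, the robot's fingers still bear on it and it is at rest while the collar is kept pressed at least 4.5 of its 6 mm (value of joint collar above 0.0045 m and z of buffer_mouth in the frame of seat between -0.003 and 0.0025 m and horizontal distance between buffer_mouth and seat below 0.003 m and angle between buffer's own z axis and vertical below 0.07 rad and contact force between the fingers and buffer above 3 N and linear speed of buffer below 0.01 m/s); the arm keeps its last pose, push and grip.
It fails at once if the brush is rammed against the polisher (over 45 N) (contact force between buffer and polisher above 45 N).
It fails at once if another thing in the drawer is disturbed (moved over 25 mm) (distance of any of dauber, tin, shoetree, shoehorn from where it was at the start of the episode above 0.025 m).
It also fails if it takes over 54 s, if anything falls off the work surface, if the arm or the gripper's body presses on something with over 40 N, if the wrist force passes 120 N, or if a joint passes its speed limit or range.

### The arm

A 6-joint arm with a two-finger parallel gripper is mounted at the origin on the work surface. World frame = base frame: x ahead of the robot, y to its left, z up, the work surface at z = 0. Lengths are in m, angles in rad, forces in N, time in s.
With the tool pointing down it reaches from about 0.325 to 0.775 m from the base axis. Payload 9.3 kg.
Tool frame: the origin (TCP) lies midway between the tips of the shut fingers; the grasp point (between the pads) lies 19 mm behind it (grasp_offset is the distance from the TCP to the grasp point, in m); z points along the fingers, y is the line along which they close (so a half turn about z gives the same grasp; the last joint's range is limited). The gripper opens to 85 mm and grips with 20 to 120 N. Pads are 22 mm wide; open, the fingers measure 114 mm over their backs; the gripper's body (76 mm by 85 mm) begins 54 mm behind the grasp point. The pads swing forward as they close: fully open they stand 13 mm farther back than shut.
Start: joints at [-1.421, 0.259, 0.021, 1.334, 0, 1.418], TCP at [0.164, -0.525, 0.231] pointing down, gripper open.
Joint ranges: [-3.04, 3.04], [-0.91, 1.82], [-1.04, 1.36], [-1.92, 1.95], [-1.52, 1.45], [-3.14, 3.14]. Speed limits (rad/s): [2.22, 2.22, 2.79, 3.14, 3.14, 3.14].

### API

Orientations are given as a 3x3 rotation matrix whose columns are the frame's x, y, z axes.
In Python, from station import get_obs, read_camera, close_job, grasp_offset gives the robot as it stands.
- The arm moves only by the tool move_arm, never from a script. Its argument "plan" is a list that holds one entry, the list of rows, each a list of 5 numbers: the opening, from 0 (shut) to 1 (fully open), then the shift along the tool's x, y, z in mm, then the turn about the tool's z in rad. A call has 1 to 8 rows; each row is the pose to reach, as a shift and turn from the pose commanded when the call began, along the tool's axes at that moment; what a row does not reach only later rows make up. A row lasts 1/8 s, in which the tool goes at most 62.5 mm and 10.7 degrees, less where a joint would pass 70% of its speed; a pose out of reach is approached as far as the arm can. A call with a gripper value outside its range is refused whole. The fingers move at their own pace and stop on an object; "squeeze" is the grip in N (left out, the last holds). Time passes only in rows, so rows that repeat a pose let the fingers close. It gives the time, the measured TCP pose, the force, the opening and the grip force at its end, in the units of the state.
- get_obs(): the state, without advancing time (a new reading comes with each control period).
- read_camera(name): name is "scene" or "side" or "wrist"; returns a dict with "pixels" (480x640x3 uint8, red, green, blue), "depth" (480x640 float32, m along the optical axis (not along the pixel's ray), 0 where there is no reading), "intrinsics" (3x3 intrinsics, pixels), "R" (3x3) and "t" (3): a world point X has camera coordinates R X + t. Camera axes: x right, y down, z forward; pixel columns grow to the right and rows downward; lengths in m; the calibration is good to about 2 mm. The wrist camera is an equidistant fisheye: a pixel r from the principal point sees the ray r / f radians off the axis. A picture is of the moment at which its call begins.
- close_job(): hands the job in; it is judged then, once.
The state is a dict: "t": time; "qpos": joint angles; "joint_velocities": joint speeds; "joint_efforts": joint torques, N m; "position": TCP position; "tool_rot": TCP orientation; "contact_force": force on the tool from outside, world axes, zero at the start; "wrist_torque": the same for the moment, N m; "grip_width": finger opening in m; "grasp_force": force on a finger pad.
Only numpy, scipy, OpenCV 4.12 (cv2) and the standard library are available. Lean on these libraries where they do the work, as an engineer would, in place of code of your own. Each camera call takes 0.05 s, during which the arm holds its last target. There are 200 camera calls.

## Working session

There is one attempt and no reset: what is moved stays moved. The work goes in short steps, Python scripts to look and compute and a tool call to move; the robot and the scene stay as the last step left them, time stands still between calls to the robot, and variables do not carry over. Pictures are saved under pics/ and viewed, at most 10 in all, crops included, and the job is handed in when it is done.

Besides the shell and the picture viewer there is one more tool, called after "Request:" as a command line: name --argument value ..., lists and objects as JSON in quotes. move_arm: Moves the arm, as the interface text tells. Its arguments: {"type":"object","properties":{"plan":{"type":"array","items":{"type":"array","items":{"type":"array","items":{"type":"number"}}}},"squeeze":{"type":"number"}},"required":["plan"]}

```bash
mkdir -p pics; ls
cat > h.py <<'E'
import numpy as np, cv2, pickle
from station import *
def grab(n):
    c=read_camera(n); pickle.dump(c,open(f'{n}.pkl','wb')); return c
def world(c):
    K=c['intrinsics'];d=c['depth'];v,u=np.mgrid[:480,:640]
    P=np.stack([(u-K[0,2])/K[0,0]*d,(v-K[1,2])/K[1,1]*d,d],-1)
    W=(P-c['t'])@c['R']; W[d==0]=np.nan; return W
def save(img,n): cv2.imwrite('pics/'+n,cv2.cvtColor(img,cv2.COLOR_RGB2BGR))
E
python3 - <<'E'
from h import *
for n in('scene','side'):
    c=grab(n); save(c['pixels'],n+'1.png'); print(n,c['intrinsics'].tolist(),(-c['R'].T@c['t']).round(3),c['R'].round(2).tolist())
o=get_obs();print({k:np.round(v,3).tolist() for k,v in o.items()},grasp_offset)
E
```

```text
pics
scene [[472.6646309679752, 0.0, 323.99356453828153], [0.0, 472.6646309679752, 237.02019252255698], [0.0, 0.0, 1.0]] [1.183 0.108 0.98 ] [[-0.16, 0.99, -0.01], [0.74, 0.11, -0.66], [-0.65, -0.12, -0.75]]
side [[575.3975561439898, 0.0, 316.8672951173004], [0.0, 575.3975561439898, 246.6727007555406], [0.0, 0.0, 1.0]] [-0.031  0.626  0.742] [[-0.78, -0.63, 0.01], [-0.38, 0.47, -0.8], [0.5, -0.62, -0.6]]
{'t': 0.1, 'qpos': [-1.421, 0.259, 0.021, 1.334, -0.0, 1.418], 'joint_velocities': [0.0, -0.0, 0.002, 0.001, -0.0, -0.001], 'joint_efforts': [0.004, -55.67, 34.507, 0.012, -0.0, 0.0], 'position': [0.164, -0.525, 0.231], 'tool_rot': [[0.955, 0.298, -0.0], [0.298, -0.955, 0.001], [0.0, -0.001, -1.0]], 'contact_force': [-0.253, 0.276, -1.442], 'wrist_torque': [-0.044, 0.01, -0.027], 'grasp_force': 0.0, 'grip_width': 0.085} 0.0187
```

View pics/scene1.png

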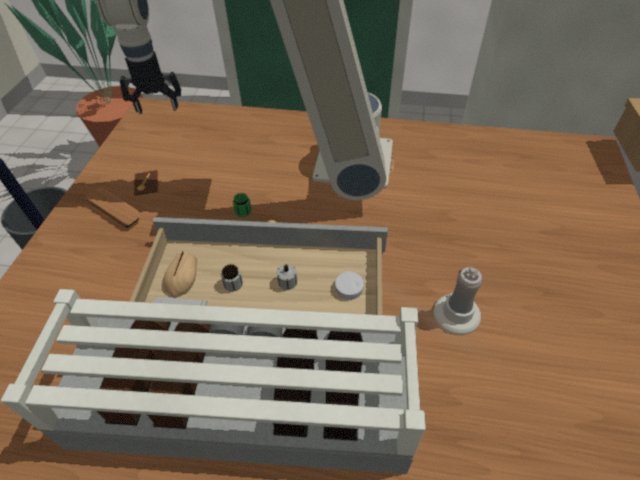

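View pics/side1.png

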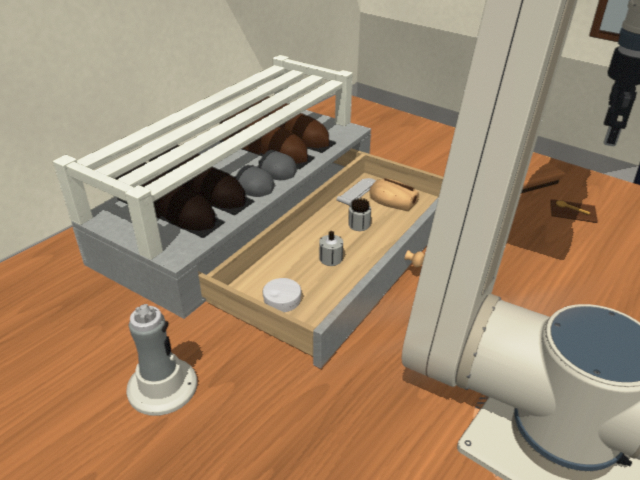

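Scene: the buffer candidates are the grey hub with a broad dark bed at scene (232,277) / side (360,214), the grey hub with a narrow tuft at scene (287,277) / side (331,249), and the green one at scene (242,205). The first fits (grey, broad bed, in the drawer). The polisher spindle is at scene (469,272) / side (147,316). I'll confirm with an enlarged crop and measure.

Run:
```python
from h import *
C={n:pickle.load(open(n+'.pkl','rb')) for n in('scene','side')}
def crop(n,u,v,r): return cv2.resize(C[n]['pixels'][v-r:v+r,u-r:u+r],(390,290) if 0 else (300,300),interpolation=cv2.INTER_CUBIC)
save(np.vstack([np.hstack([crop('scene',232,277,25),crop('side',360,214,25)]),np.hstack([crop('scene',469,275,25),crop('side',148,322,25)])]),'crop1.png')
for n,b,p in(('scene',(232,277),(468,290)),('side',(360,214),(150,335))):
    W=world(C[n])
    for nm,(u,v),r,zs in(('buf',b,28,[(.02,.05),(.05,.066),(.066,.082)]),('pol',p,60,[(.02,.05),(.1,.14),(.147,.153),(.156,.163),(.164,.182)])):
        Q=W[v-r:v+r,u-r:u+r].reshape(-1,3); 
        Q=Q[~np.isnan(Q[:,0])]
        if nm=='buf': Q=Q[np.hypot(*(Q-W[v-3,u])[:,:2].T)<.04]
        for a,e in zs:
            S=Q[(Q[:,2]>a)&(Q[:,2]<e)]
            if len(S)>3: print(n,nm,(a,e),len(S),'mid',((S.max(0)+S.min(0))/2).round(4),'ext',np.ptp(S,axis=0).round(4),'mean',S.mean(0).round(4))
    print(n,'floor',W[230 if n=='side' else 300, 320 if n=='side' else 260])
```

```text
scene buf (0.02, 0.05) 195 mid [ 0.5526 -0.23    0.0349] ext [0.0738 0.0716 0.0297] mean [ 0.5599 -0.2285  0.0308]
scene buf (0.05, 0.066) 124 mid [ 0.5468 -0.2397  0.0581] ext [0.0456 0.0478 0.0158] mean [ 0.5564 -0.2334  0.0596]
scene buf (0.066, 0.082) 210 mid [ 0.5453 -0.2382  0.0736] ext [0.0435 0.0444 0.0151] mean [ 0.5456 -0.239   0.074 ]
scene pol (0.02, 0.05) 352 mid [0.546  0.3034 0.035 ] ext [0.0667 0.0787 0.03  ] mean [0.5593 0.3026 0.0385]
scene pol (0.1, 0.14) 222 mid [0.5409 0.3067 0.1204] ext [0.0464 0.047  0.039 ] mean [0.5552 0.3033 0.12  ]
scene pol (0.147, 0.153) 95 mid [0.5433 0.3078 0.1499] ext [0.0389 0.0487 0.0056] mean [0.5514 0.3051 0.1494]
scene pol (0.156, 0.163) 154 mid [0.5384 0.3089 0.1595] ext [0.0445 0.0423 0.0069] mean [0.5425 0.3072 0.1595]
scene pol (0.164, 0.182) 98 mid [0.5386 0.3099 0.1723] ext [0.0267 0.0275 0.0157] mean [0.5403 0.3084 0.1715]
scene floor [ 0.57818952 -0.16113814  0.01927057]
side buf (0.02, 0.05) 266 mid [ 0.5306 -0.2153  0.035 ] ext [0.0773 0.0649 0.0299] mean [ 0.532  -0.2212  0.0345]
side buf (0.05, 0.066) 183 mid [ 0.5413 -0.2339  0.0579] ext [0.0478 0.0471 0.0159] mean [ 0.5335 -0.2243  0.0589]
side buf (0.066, 0.082) 211 mid [ 0.5414 -0.2342  0.0729] ext [0.0395 0.0433 0.0138] mean [ 0.5394 -0.2337  0.074 ]
side pol (0.02, 0.05) 1821 mid [0.6532 0.2396 0.035 ] ext [0.307  0.2152 0.03  ] mean [0.602  0.2446 0.0365]
side pol (0.1, 0.14) 627 mid [0.5722 0.2596 0.12  ] ext [0.129  0.1562 0.04  ] mean [0.5208 0.3194 0.1195]
side pol (0.147, 0.153) 183 mid [0.5311 0.3131 0.15  ] ext [0.0422 0.0484 0.0059] mean [0.5241 0.3192 0.1492]
side pol (0.156, 0.163) 308 mid [0.5358 0.3119 0.1595] ext [0.0438 0.0442 0.0069] mean [0.5302 0.3158 0.1589]
side pol (0.164, 0.182) 219 mid [0.536  0.3115 0.1718] ext [0.0289 0.0278 0.0154] mean [0.5336 0.3137 0.1703]
side floor [ 0.59587688 -0.17063098  0.01679575]
```

View pics/crop1.png

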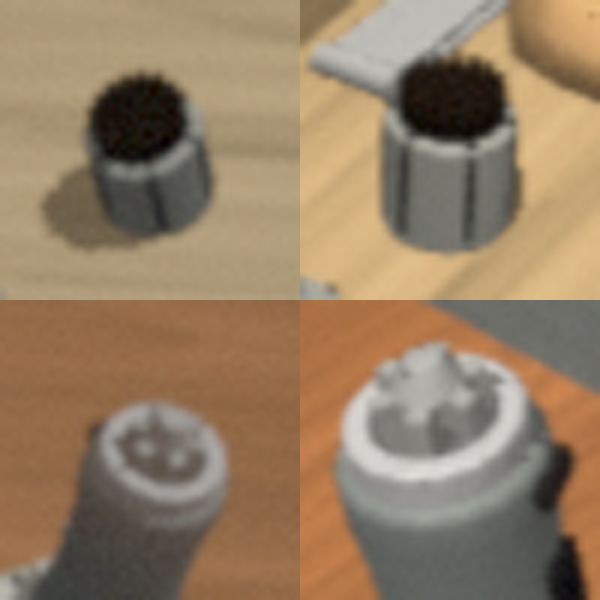

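The crop confirms it: broad dark bed on a grey ribbed hub in the drawer, the buffer. Both cameras put it near (0.543,-0.236) and the spindle near (0.537,0.31). Moving above the buffer.

Request:
move_arm --plan '[[[1, 56, -20, 0, 0], [1, 112, -41, 0, 0], [1, 168, -61, 0, 0], [1, 224, -82, 0, 0], [1, 280, -102, 0, 0], [1, 336, -122, 0, 0], [1, 392, -143, 0, 0], [1, 448, -163, 0, 0]]]'

```text
t: 1.1
position: [0.5443, -0.2342, 0.231]
tool_rot: [[0.954, 0.298, -0.0], [0.298, -0.954, 0.0], [-0.0, -0.0, -1.0]]
contact_force: [-0.1, -1.0, 1.6]
grip_width: 0.0858
grasp_force: 0.0
```

Request:
move_arm --plan '[[[1, 0, 0, 0, 0], [1, 0, 0, 0, 0], [1, 0, 0, 0, 0]]]'

```text
t: 1.48
position: [0.5421, -0.2367, 0.2313]
tool_rot: [[0.955, 0.297, -0.0], [0.297, -0.955, -0.0], [-0.0, -0.0, -1.0]]
contact_force: [0.0, 0.1, -0.5]
grip_width: 0.0853
grasp_force: 0.0
```

Run:
```python
from h import *
c=grab('wrist'); save(c['pixels'],'wrist1.png'); o=get_obs()
print(o['position'],o['tool_rot'].round(3).tolist() if hasattr(o['tool_rot'],'round') else o['tool_rot'],o['qpos'],o['contact_force'])
print(c['intrinsics'],(-c['R'].T@c['t']),c['R'].round(3))
```

```text
[ 0.54214279 -0.23679736  0.23142945] [[0.955, 0.296, -0.0], [0.296, -0.955, -0.0], [-0.0, 0.0, -1.0]] [-5.53535103e-01  3.30496600e-01  1.24657698e-01  1.36491387e+00
 -1.13773410e-04  2.28707342e+00] [ 0.87457742 -0.13412557 -0.82559707]
[[371.64829954   0.         326.46529836]
 [  0.         371.64829954 242.95649314]
 [  0.           0.           1.        ]] [ 0.60840909 -0.21627388  0.37461887] [[ 0.297 -0.955  0.001]
 [-0.919 -0.285  0.273]
 [-0.26  -0.082 -0.962]]
```

View pics/wrist1.png

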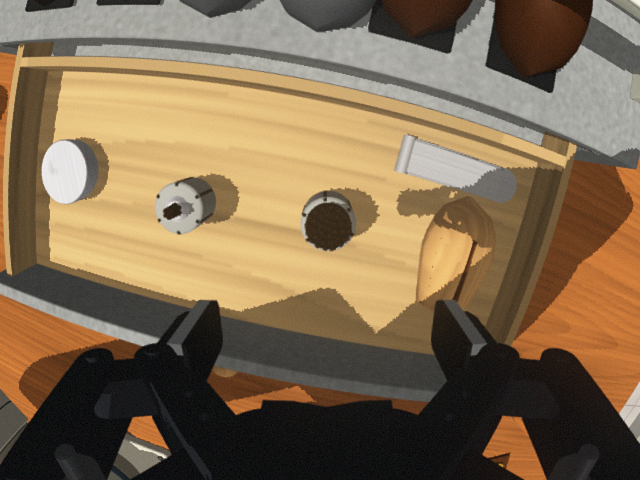

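The wrist view shows the buffer at (328,220), the dauber at (185,206), the tin, shoehorn and shoe tree; the gap around the buffer is clear along the tool's y. I'll refine its centre and get the rib angle by unwrapping its hub.

```bash
cat >> h.py <<'E'
def proj(c,X,fish):
    P=X@c['R'].T+c['t']; K=c['intrinsics']
    if fish:
        h=np.hypot(P[...,0],P[...,1]); th=np.arctan2(h,P[...,2]); s=th/np.maximum(h,1e-9)
    else: s=1/P[...,2]
    return np.stack([K[0,0]*s*P[...,0]+K[0,2],K[1,1]*s*P[...,1]+K[1,2]],-1).astype(np.float32)
def sample(c,X,fish):
    m=proj(c,X,fish); return cv2.remap(c['pixels'],m[...,0],m[...,1],cv2.INTER_CUBIC)
def worldf(c):
    K=c['intrinsics'];d=c['depth'];v,u=np.mgrid[:480,:640]
    x=(u-K[0,2])/K[0,0];y=(v-K[1,2])/K[1,1];r=np.hypot(x,y)+1e-9;s=np.tan(r)/r
    W=(np.stack([x*s*d,y*s*d,d],-1)-c['t'])@c['R']; W[d==0]=np.nan; return W
def circ(Q):
    A=np.c_[2*Q[:,:2],np.ones(len(Q))];s=np.linalg.lstsq(A,(Q[:,:2]**2).sum(1),rcond=None)[0]
    return s[:2],np.sqrt(s[2]+s[:2]@s[:2])
E
python3 - <<'E'
from h import *
c=pickle.load(open('wrist.pkl','rb')); W=worldf(c)
print('floor',W[270,300],W[160,250])
Q=W[185:260,290:370].reshape(-1,3);Q=Q[(np.hypot(Q[:,0]-.543,Q[:,1]+.236)<.035)]
for a,e in((.03,.055),(.058,.067),(.068,.085)):
    S=Q[(Q[:,2]>a)&(Q[:,2]<e)];
    if len(S): print(a,len(S),((S.max(0)+S.min(0))/2).round(4),np.ptp(S,axis=0).round(4))
# hub-fit: cylinder side points from the three cams
S=[]
for n in('scene','side','wrist'):
    cc=pickle.load(open(n+'.pkl','rb')); V=(worldf if n=='wrist' else world)(cc).reshape(-1,3)
    T=V[(V[:,2]>.03)&(V[:,2]<.06)&(np.hypot(V[:,0]-.543,V[:,1]+.236)<.035)]
    from scipy.optimize import least_squares
    f=least_squares(lambda p:np.hypot(T[:,0]-p[0],T[:,1]-p[1])-.024,[.543,-.236],loss='soft_l1',f_scale=.001);print(n,len(T),f.x.round(4))
    ctr=f.x; g=np.radians(np.arange(0,360,2));z=np.linspace(.03,.056,10)
    X=np.stack(np.broadcast_arrays(ctr[0]+.0245*np.cos(g)[None],ctr[1]+.0245*np.sin(g)[None],z[:,None]),-1)
    I=sample(cc,X,n=='wrist').mean(-1).mean(0)
    cam=-cc['R'].T@cc['t']; az=np.arctan2(*(cam[:2]-ctr)[::-1]); vis=np.cos(g-az)>.4
    print(n,'az',np.degrees(az).round(),[(int(np.degrees(a)),int(i)) for a,i,v in zip(g,I,vis) if v])
E
```

```text
floor [ 0.47638228 -0.22945277  0.01742817] [ 0.56979695 -0.15168983  0.01904321]
0.03 162 [ 0.5544 -0.2353  0.0426] [0.0205 0.0416 0.0246]
0.058 652 [ 0.5408 -0.2386  0.0625] [0.0477 0.0477 0.0088]
0.068 1727 [ 0.5411 -0.2389  0.0744] [0.0384 0.0393 0.0126]
scene 150 [ 0.5425 -0.2407]
scene az 29.0 [(0, 70), (2, 70), (4, 69), (6, 68), (8, 68), (10, 68), (12, 69), (14, 69), (16, 69), (18, 67), (20, 62), (22, 56), (24, 49), (26, 45), (28, 44), (29, 49), (32, 56), (34, 63), (36, 70), (38, 74), (40, 77), (42, 78), (44, 79), (46, 80), (48, 81), (50, 82), (52, 84), (54, 85), (56, 86), (58, 86), (59, 86), (62, 87), (64, 88), (66, 89), (68, 89), (70, 90), (72, 90), (74, 89), (76, 86), (78, 82), (80, 78), (82, 75), (84, 73), (86, 73), (88, 73), (90, 75), (92, 77), (94, 80), (324, 72), (326, 69), (328, 65), (330, 62), (332, 60), (334, 58), (336, 57), (338, 58), (340, 59), (342, 62), (344, 65), (346, 67), (348, 69), (350, 69), (352, 69), (354, 70), (356, 70), (358, 70)]
side 271 [ 0.5423 -0.2382]
side az 124.0 [(58, 112), (59, 108), (62, 104), (64, 100), (66, 97), (68, 95), (70, 96), (72, 97),
[... 697 characters left out ...]
az 19.0 [(0, 78), (2, 74), (4, 74), (6, 74), (8, 75), (10, 76), (12, 76), (14, 77), (16, 76), (18, 77), (20, 64), (22, 47), (24, 43), (26, 52), (28, 68), (29, 79), (32, 83), (34, 84), (36, 86), (38, 87), (40, 90), (42, 93), (44, 93), (46, 93), (48, 94), (50, 96), (52, 97), (54, 97), (56, 99), (58, 100), (59, 101), (62, 104), (64, 109), (66, 114), (68, 117), (70, 116), (72, 113), (74, 111), (76, 109), (78, 105), (80, 102), (82, 108), (84, 116), (314, 93), (316, 88), (318, 82), (320, 74), (322, 66), (324, 60), (326, 55), (328, 54), (330, 59), (332, 66), (334, 72), (336, 74), (338, 75), (340, 76), (342, 75), (344, 75), (346, 75), (348, 75), (350, 73), (352, 73), (354, 75), (356, 74), (358, 75)]
```

Centre (0.541,-0.2385), ribs at about 25° mod 60. Floor height is right. Descending and gripping.

Request:
move_arm --plan '[[[0.85, -1.6, 1.3, 40, 0], [0.85, -1.6, 1.3, 80, 0], [0.85, -1.6, 1.3, 120, 0], [0.85, -1.6, 1.3, 155, 0], [0.85, -1.6, 1.3, 180, 0], [0.85, -1.6, 1.3, 192, 0], [0.85, -1.6, 1.3, 198, 0], [0.85, -1.6, 1.3, 198, 0]]]'

```text
t: 2.52
position: [0.542, -0.2379, 0.0338]
tool_rot: [[0.955, 0.298, 0.001], [0.298, -0.955, -0.0], [0.0, 0.0, -1.0]]
contact_force: [0.0, 0.4, 0.7]
grip_width: 0.0725
grasp_force: 0.0
```

Request:
move_arm --plan '[[[0.45, 0, 0, 0, 0], [0.4, 0, 0, 0, 0], [0.4, 0, 0, 0, 0], [0.4, 0, 0, 0, 0], [0.4, 0, 0, 0, 0], [0.4, 0, 0, 0, 0]]]' --squeeze 60

```text
t: 3.28
position: [0.5423, -0.2378, 0.0345]
tool_rot: [[0.954, 0.298, 0.001], [0.298, -0.954, -0.001], [0.001, 0.002, -1.0]]
contact_force: [-1.5, -0.4, 5.9]
grip_width: 0.0463
grasp_force: 60.9
```

Request:
move_arm --plan '[[[0.4, 0, 0, -10, 0], [0.4, 0, 0, -30, 0], [0.4, 0, 0, -60, 0], [0.4, 0, 0, -100, 0], [0.4, 0, 0, -140, 0], [0.4, 0, 0, -180, 0], [0.4, 0, 0, -205, 0], [0.4, 0, 0, -205, 0]]]'

```text
t: 4.28
position: [0.5425, -0.2378, 0.2407]
tool_rot: [[0.954, 0.298, 0.004], [0.298, -0.954, -0.002], [0.003, 0.003, -1.0]]
contact_force: [0.2, 0.4, -1.5]
grip_width: 0.0468
grasp_force: 61.6
```

Run:
```python
from h import *
o=get_obs(); print(o['position'],o['qpos'],o['contact_force'],o['grip_width'])
p=o['position']
from scipy.optimize import least_squares
for n in('scene','side','wrist'):
    cc=grab(n); V=(worldf if n=='wrist' else world)(cc).reshape(-1,3)
    N=V[np.hypot(V[:,0]-p[0],V[:,1]-p[1])<.03]; col=cc['pixels']
    if n!='wrist': print(n,'z range',np.percentile(N[:,2],[0,1,5]))
    zb=p[2]-.0165
    ctr=p[:2]; g=np.radians(np.arange(0,360,2));z=np.linspace(zb+.003,zb+.016,8)
    X=np.stack(np.broadcast_arrays(ctr[0]+.0245*np.cos(g)[None],ctr[1]+.0245*np.sin(g)[None],z[:,None]),-1)
    I=sample(cc,X,n=='wrist').mean(-1).mean(0)
    cam=-cc['R'].T@cc['t']; az=np.arctan2(*(cam[:2]-ctr)[::-1]); vis=np.cos(g-az)>.4
    if n!='wrist':print(n,'az',np.degrees(az).round(),[(int(np.degrees(a)),int(i)) for a,i,v in zip(g,I,vis) if v])
    # spindle ortho
    if n!='wrist':
        T=V[(V[:,2]>.1645)&(V[:,2]<.1715)&(np.hypot(V[:,0]-.537,V[:,1]-.31)<.02)]
        C=V[(V[:,2]>.152)&(V[:,2]<.158)&(np.hypot(V[:,0]-.537,V[:,1]-.31)<.03)]
        f=least_squares(lambda q:np.hypot(C[:,0]-q[0],C[:,1]-q[1])-.022,[.537,.31],loss='soft_l1',f_scale=.001);print('collar',len(C),f.x.round(4))
        H=V[(V[:,2]>.105)&(V[:,2]<.14)&(np.hypot(V[:,0]-.537,V[:,1]-.31)<.04)]
        f=least_squares(lambda q:np.hypot(H[:,0]-q[0],H[:,1]-q[1])-q[2],[.537,.31,.025],loss='soft_l1',f_scale=.001);print('body',len(H),f.x.round(4))
s=pickle.load(open('side.pkl','rb'))['pixels']
m=proj(pickle.load(open('side.pkl','rb')),np.array([[p[0],p[1],p[2]]]),False)[0].astype(int);print(m)
u,v=m; save(cv2.resize(s[max(v-60,0):v+60,max(u-80,0):u+80],(640,480)),'grip.png')
```

```text
[ 0.5424803  -0.23780449  0.24071495] [-5.54780358e-01  3.26887753e-01  1.42742062e-01  1.38241611e+00
  5.91393022e-05  2.28388407e+00] [ 0.16811671  0.39751843 -1.4981063 ] 0.046799062460554715
scene z range [0.01215904 0.01523726 0.01723305]
scene az 28.0 [(0, 71), (2, 71), (4, 70), (6, 70), (8, 70), (10, 71), (12, 71), (14, 70), (16, 66), (18, 61), (20, 57), (22, 56), (24, 58), (26, 63), (28, 69), (29, 74), (32, 76), (34, 78), (36, 79), (38, 79), (40, 80), (42, 80), (44, 81), (46, 82), (48, 83), (50, 84), (52, 84), (54, 83), (56, 81), (58, 79), (59, 76), (62, 74), (64, 71), (66, 68), (68, 67), (70, 66), (72, 65), (74, 64), (76, 63), (78, 61), (80, 60), (82, 59), (84, 60), (86, 61), (88, 62), (90, 64), (92, 66), (94, 67), (322, 58), (324, 59), (326, 61), (328, 64), (330, 66), (332, 67), (334, 68), (336, 68), (338, 69), (340, 70), (342, 70), (344, 70), (346, 70), (348, 71), (350, 72), (352, 72), (354, 71), (356, 71), (358, 70)]
collar 68 [0.5361 0.3102]
body 192 [0.5368 0.3091 0.0244]
side z range [0.01382122 0.01518007 0.01650135]
side az 124.0 [(58, 115), (59, 109), (62, 105), (64, 101), (66, 97), (68, 91), (70, 86), (72, 83), (74, 81), (76, 77), (78, 74), (80, 73), (82, 72), (84, 68), (86, 64), (88, 61), (90, 61), (92, 64), (94, 69), (96, 72), (98, 75), (100, 78), (102, 79), (104, 78), (106, 78), (108, 78), (110, 78), (112, 79), (114, 81), (116, 82), (118, 82), (119, 82), (122, 83), (124, 85), (126, 88), (128, 95), (130, 102), (132, 109), (134, 113), (136, 113), (138, 109), (140, 101), (142, 88), (144, 74), (146, 68), (148, 72), (150, 83), (152, 94), (154, 102), (156, 109), (158, 111), (160, 112), (162, 112), (164, 111), (166, 111), (168, 110), (170, 109), (172, 108), (174, 107), (176, 106), (178, 105), (180, 103), (182, 102), (184, 102), (186, 101), (188, 99), (190, 97)]
collar 170 [0.538 0.311]
body 536 [0.5376 0.3108 0.0252]
[363 131]
```

View pics/grip.png

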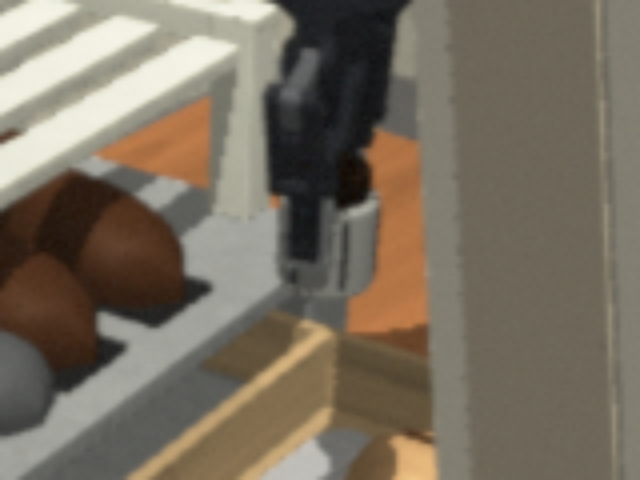

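The brush is held upright, its rib at about 25° (side view, dark line left of centre). Carry it to just short of the polisher, turning −60° CCW-wise to stay in the last joint's range, so the wrist camera looks down on the spindle.

Request:
move_arm --plan '[[[0.4, 15, -55, -5, -0.13], [0.4, 30, -112, -10, -0.26], [0.4, 46, -170, -20, -0.4], [0.4, 62, -230, -20, -0.53], [0.4, 77, -290, -20, -0.66], [0.4, 93, -350, -20, -0.79], [0.4, 109, -410, -20, -0.92], [0.4, 125, -468, -20, -1.05]]]'

```text
t: 5.42
position: [0.5208, 0.2484, 0.257]
tool_rot: [[0.212, 0.977, -0.002], [0.977, -0.212, -0.001], [-0.001, -0.002, -1.0]]
contact_force: [1.4, 0.3, -1.2]
grip_width: 0.0467
grasp_force: 61.8
```

Request:
move_arm --plan '[[[0.4, 0, 0, 0, 0], [0.4, 0, 0, 0, 0], [0.4, 0, 0, 0, 0], [0.4, 0, 0, 0, 0]]]'

```text
t: 5.92
position: [0.5219, 0.2453, 0.2583]
tool_rot: [[0.218, 0.976, -0.0], [0.976, -0.218, -0.0], [-0.0, 0.0, -1.0]]
contact_force: [0.4, -1.2, 0.3]
grip_width: 0.0464
grasp_force: 61.8
```

Run:
```python
from h import *
from scipy.optimize import least_squares
o=get_obs(); p=o['position']; R=np.array(o['tool_rot']); print(p,R.round(3).tolist(),o['qpos'],o['contact_force'])
ims=[]
for n in('scene','side','wrist'):
    cc=grab(n); V=(worldf if n=='wrist' else world)(cc).reshape(-1,3)
    V=V[np.hypot(V[:,0]-.537,V[:,1]-.31)<.03]
    T=V[(V[:,2]>.168)&(V[:,2]<.1725)];C=V[(V[:,2]>.1585)&(V[:,2]<.1615)]
    print(n,len(T),len(C))
    ctr=np.array([.537,.3105])
    if len(C)>20:
        f=least_squares(lambda q:np.maximum(np.hypot(C[:,0]-q[0],C[:,1]-q[1])-.022,0)+np.minimum(np.hypot(C[:,0]-q[0],C[:,1]-q[1])-.0155,0),ctr); print('annulus',f.x.round(4), 'mid',((C.max(0)+C.min(0))/2).round(4),np.ptp(C,axis=0).round(4))
    g=np.linspace(-.025,.025,390)
    X=np.stack([ctr[0]+g[::-1][:,None]+0*g[None],ctr[1]+g[::-1][None]+0*g[:,None],np.full((390,390),.170)],-1)
    ims.append(sample(cc,X,n=='wrist'))
    # angular profile of heights
    r=T[:,:2]-ctr; rr=np.hypot(*r.T); a=np.degrees(np.arctan2(r[:,1],r[:,0]))[(rr>.0105)]%60
    print('hist',np.histogram(a,12,(0,60))[0])
save(cv2.resize(np.hstack(ims[1:]),(780,390)),'ortho.png')
```

```text
[0.52188259 0.24528176 0.25831254] [[0.218, 0.976, -0.0], [0.976, -0.218, -0.0], [-0.0, 0.0, -1.0]] [ 2.93916368e-01  2.99347491e-01  1.46996515e-01  1.41848055e+00
 -9.37414037e-05  2.08481193e+00] [ 0.35861416 -1.22159439  0.29531409]
scene 45 83
annulus [0.5348 0.3096] mid [0.5387 0.3085 0.16  ] [0.042 0.042 0.003]
hist [1 4 5 4 3 2 0 1 0 1 0 3]
side 99 171
annulus [0.5392 0.3101] mid [0.5351 0.3122 0.1599] [0.0438 0.0419 0.0028]
hist [5 6 8 8 3 6 0 1 1 0 1 4]
wrist 523 1570
annulus [0.5356 0.3108] mid [0.5355 0.3111 0.16  ] [0.0435 0.0434 0.003 ]
hist [38 51 56 55 30 16  2  0  0  0  4 19]
```

View pics/ortho.png

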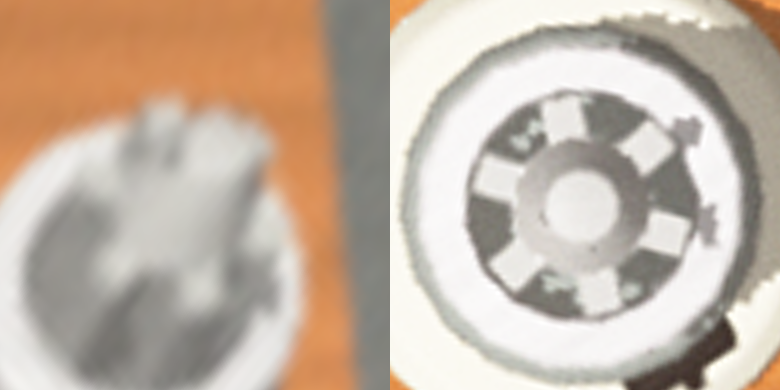

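The wrist ortho view (right half) shows all six spindle ribs cleanly; centre at (582,205) → world (0.5356,0.3109), rib at about 12°. Now the brush in the hand, same cameras.

Run:
```python
from h import *
from scipy.optimize import least_squares
o=get_obs(); p=np.array(o['position']); R=np.array(o['tool_rot']); zb=p[2]-.0165
for n in('scene','side','wrist'):
    cc=pickle.load(open(n+'.pkl','rb')); V=(worldf if n=='wrist' else world)(cc).reshape(-1,3)
    I=cc['pixels'].reshape(-1,3).mean(1)
    L=(V-p)@R
    m=(V[:,2]>zb-.005)&(V[:,2]<zb+.046)&(np.hypot(L[:,0],L[:,1])<.032)&(abs(L[:,0])>.012)
    T=L[m]; 
    if len(T)<10: print(n,len(T));continue
    r=np.hypot(T[:,0],T[:,1]); 
    f=least_squares(lambda q:np.hypot(T[:,0]-q[0],T[:,1])-.024,[0],loss='soft_l1',f_scale=.001)
    f2=least_squares(lambda q:np.hypot(T[:,0]-q[0],T[:,1]-q[1])-.024,[0,0],loss='soft_l1',f_scale=.001)
    print(n,len(T),'tool x off',f.x.round(4),f2.x.round(4),'lowest z',np.percentile(V[m][:,2],[1,3])-zb)
    ctr=p[:2]+R[:2,0]*f.x; g=np.radians(np.arange(0,360,2));z=np.linspace(zb+.005,zb+.04,12)
    X=np.stack(np.broadcast_arrays(ctr[0]+.0245*np.cos(g)[None],ctr[1]+.0245*np.sin(g)[None],z[:,None]),-1)
    J=sample(cc,X,n=='wrist').mean(-1).mean(0)
    cam=-cc['R'].T@cc['t']; az=np.arctan2(*(cam[:2]-ctr)[::-1]); vis=np.cos(g-az)>.4
    print('az',np.degrees(az).round(),[(int(round(np.degrees(a))),int(i)) for a,i,v in zip(g,J,vis) if v and abs(np.sin(a-np.radians(77.4)))<.75])
```

```text
scene 193 tool x off [-0.0043] [-0.004   0.0019] lowest z [0.0020854  0.00379108]
az -11.0 [(30, 56), (32, 64), (34, 70), (36, 76), (38, 79), (40, 82), (42, 83), (44, 84), (46, 85), (48, 86), (50, 87), (52, 88), (54, 89), (284, 76), (286, 75), (288, 74), (290, 73), (292, 73), (294, 73), (296, 73), (298, 73), (300, 73), (302, 72), (304, 72)]
side 471 tool x off [-0.0025] [-0.002   0.0017] lowest z [0.0003181  0.00246674]
az 145.0 [(80, 74), (82, 77), (84, 85), (86, 97), (88, 109), (90, 119), (92, 125), (94, 129), (96, 131), (98, 131), (100, 131), (102, 131), (104, 132), (106, 132), (108, 132), (110, 132), (112, 132), (114, 132), (116, 133), (118, 133), (120, 134), (122, 134), (124, 135), (210, 117)]
wrist 3943 tool x off [-0.0025] [-0.0025  0.0005] lowest z [0.00442518 0.00611306]
az 77.0 [(30, 90), (32, 95), (34, 95), (36, 96), (38, 97), (40, 100), (42, 101), (44, 103), (46, 105), (48, 106), (50, 109), (52, 110), (54, 112), (56, 113), (58, 114), (60, 115), (62, 117), (64, 118), (66, 120), (68, 120), (70, 122), (72, 124), (74, 124), (76, 125), (78, 129), (80, 66), (82, 49), (84, 49), (86, 74), (88, 131), (90, 131), (92, 130), (94, 130), (96, 131), (98, 133), (100, 132), (102, 133), (104, 133), (106, 133), (108, 133), (110, 133), (112, 135), (114, 135), (116, 134), (118, 135), (120, 135), (122, 135), (124, 134)]
```

Request:
move_arm --plan '[[[0.4, 25, -1, 0, -0.11], [0.4, 50, -1.5, 0, -0.22], [0.4, 69.3, -2, 0, -0.33], [0.4, 69.3, -2, 15, -0.33], [0.4, 69.3, -2, 30, -0.33], [0.4, 69.3, -2, 45, -0.33], [0.4, 69.3, -2, 54, -0.33], [0.4, 69.3, -2, 54, -0.33]]]'

```text
t: 7.08
position: [0.5344, 0.3141, 0.2036]
tool_rot: [[-0.111, 0.994, -0.001], [0.994, 0.111, -0.0], [-0.0, -0.001, -1.0]]
contact_force: [-0.4, 1.0, -1.0]
grip_width: 0.0463
grasp_force: 61.8
```

Request:
move_arm --plan '[[[0.4, 0, 0, 0, 0], [0.4, 0, 0, 0, 0], [0.4, 0, 0, 0, 0]]]'

```text
t: 7.45
position: [0.5348, 0.3146, 0.2046]
tool_rot: [[-0.112, 0.994, 0.001], [0.994, 0.112, 0.0], [0.0, 0.001, -1.0]]
contact_force: [0.3, 0.2, -1.0]
grip_width: 0.0462
grasp_force: 61.8
```

Run:
```python
from h import *
o=get_obs(); p=np.array(o['position']); print(p,np.degrees(np.arctan2(o['tool_rot'][1][0],o['tool_rot'][0][0])),o['contact_force'],o['qpos'])
c=grab('scene');d=grab('side')
def crop(c):
    u,v=proj(c,np.array([[.5356,.311,.19]]),False)[0].astype(int); return cv2.resize(c['pixels'][v-40:v+40,u-40:u+40],(390,390),interpolation=cv2.INTER_CUBIC)
save(np.hstack([crop(c),crop(d)]),'above.png')
```

```text
[0.53479634 0.31461574 0.20463845] 96.41529069572894 [ 0.34705449  0.18721796 -1.04303981] [ 3.96625259e-01  3.87521932e-01  1.43491253e-01  1.32613652e+00
 -1.31916946e-05  1.85545369e+00]
```

View pics/above.png

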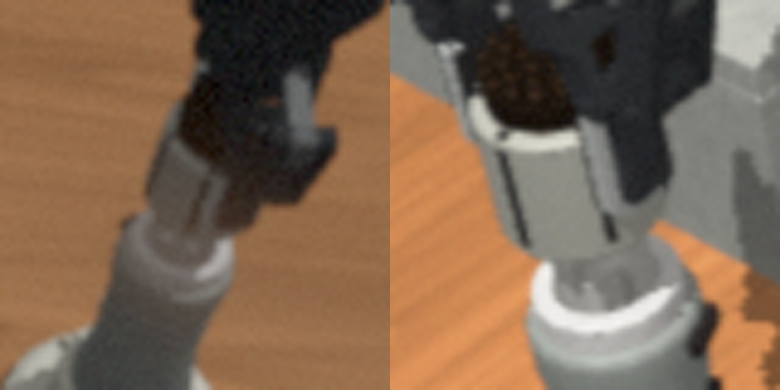

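The brush hangs centred over the spindle in both views. A 1 mm correction, then gentle lowering.

Request:
move_arm --plan '[[[0.4, -1, 0, 3, 0], [0.4, -1, 0, 6, 0], [0.4, -1, 0, 9, 0], [0.4, -1, 0, 12, 0], [0.4, -1, 0, 15, 0], [0.4, -1, 0, 17, 0], [0.4, -1, 0, 17, 0]]]'

```text
t: 8.43
position: [0.5347, 0.3135, 0.1871]
tool_rot: [[-0.112, 0.994, -0.0], [0.994, 0.112, -0.0], [-0.0, -0.0, -1.0]]
contact_force: [1.1, -0.2, -0.7]
grip_width: 0.0465
grasp_force: 61.8
```

Request:
move_arm --plan '[[[0.4, 0, 0, 1, 0], [0.4, 0, 0, 2, 0], [0.4, 0, 0, 3, 0], [0.4, 0, 0, 4, 0], [0.4, 0, 0, 4, 0]]]'

```text
t: 9.05
position: [0.5348, 0.3135, 0.1832]
tool_rot: [[-0.112, 0.994, -0.0], [0.994, 0.112, -0.0], [-0.0, -0.0, -1.0]]
contact_force: [0.1, 0.1, -1.2]
grip_width: 0.0462
grasp_force: 61.8
```

Request:
move_arm --plan '[[[0.4, 0, 0, 1, 0], [0.4, 0, 0, 2, 0], [0.4, 0, 0, 3, 0], [0.4, 0, 0, 3, 0]]]'

```text
t: 9.55
position: [0.5347, 0.3135, 0.1801]
tool_rot: [[-0.112, 0.994, -0.0], [0.994, 0.112, -0.0], [-0.0, -0.0, -1.0]]
contact_force: [-0.3, 0.0, -0.9]
grip_width: 0.0459
grasp_force: 61.8
```

Request:
move_arm --plan '[[[0.4, 0, 0, 1, 0], [0.4, 0, 0, 2, 0], [0.4, 0, 0, 3, 0], [0.4, 0, 0, 3, 0]]]'

```text
t: 10.05
position: [0.5347, 0.3135, 0.1772]
tool_rot: [[-0.112, 0.994, -0.0], [0.994, 0.112, -0.0], [-0.0, -0.0, -1.0]]
contact_force: [0.5, 0.0, -0.8]
grip_width: 0.0467
grasp_force: 61.8
```

No resistance past 168 mm: the splines are meshed. Onto the collar.

Request:
move_arm --plan '[[[0.4, 0, 0, 0.7, 0], [0.4, 0, 0, 1.4, 0], [0.4, 0, 0, 2, 0], [0.4, 0, 0, 2.5, 0], [0.4, 0, 0, 3, 0], [0.4, 0, 0, 3, 0]]]'

```text
t: 10.8
position: [0.5348, 0.3136, 0.1744]
tool_rot: [[-0.112, 0.994, 0.0], [0.994, 0.112, 0.0], [0.0, 0.0, -1.0]]
contact_force: [-0.5, -1.3, 2.9]
grip_width: 0.0461
grasp_force: 61.8
```

Request:
move_arm --plan '[[[0.4, 0, 0, 0.7, 0], [0.4, 0, 0, 1.4, 0], [0.4, 0, 0, 2, 0], [0.4, 0, 0, 2, 0], [0.4, 0, 0, 2, 0]]]'

```text
t: 11.42
position: [0.5348, 0.3136, 0.1724]
tool_rot: [[-0.112, 0.994, 0.0], [0.994, 0.112, 0.0], [0.0, 0.0, -1.0]]
contact_force: [-1.0, -0.4, 4.4]
grip_width: 0.0466
grasp_force: 61.8
```

Request:
move_arm --plan '[[[0.4, 0, 0, 0.5, 0], [0.4, 0, 0, 1, 0], [0.4, 0, 0, 1.5, 0], [0.4, 0, 0, 1.5, 0], [0.4, 0, 0, 1.5, 0]]]'

```text
t: 12.05
position: [0.5348, 0.3136, 0.1709]
tool_rot: [[-0.112, 0.994, 0.0], [0.994, 0.112, 0.0], [0.0, 0.0, -1.0]]
contact_force: [-0.5, -0.6, 4.6]
grip_width: 0.0462
grasp_force: 61.9
```

Request:
move_arm --plan '[[[0.4, 0, 0, 0.3, 0], [0.4, 0, 0, 0.6, 0], [0.4, 0, 0, 0.6, 0], [0.4, 0, 0, 0.6, 0]]]'

```text
t: 12.55
position: [0.5348, 0.3136, 0.1705]
tool_rot: [[-0.112, 0.994, 0.0], [0.994, 0.112, 0.0], [0.0, 0.0, -1.0]]
contact_force: [-0.7, -0.9, 7.0]
grip_width: 0.0462
grasp_force: 62.1
```

Request:
move_arm --plan '[[[0.4, 0, 0, 0.3, 0], [0.4, 0, 0, 0.5, 0], [0.4, 0, 0, 0.5, 0], [0.4, 0, 0, 0.5, 0]]]'

```text
t: 13.05
position: [0.5348, 0.3136, 0.1704]
tool_rot: [[-0.112, 0.994, 0.001], [0.994, 0.112, 0.0], [0.0, 0.001, -1.0]]
contact_force: [-1.9, -1.3, 10.4]
grip_width: 0.0461
grasp_force: 62.4
```

Run:
```python
from h import *
o=get_obs(); print(o['position'],o['contact_force'],o['wrist_torque'])
c=grab('scene');d=grab('side')
def crop(c):
    u,v=proj(c,np.array([[.5356,.311,.17]]),False)[0].astype(int); return cv2.resize(c['pixels'][v-40:v+40,u-40:u+40],(390,390),interpolation=cv2.INTER_CUBIC)
save(np.hstack([crop(c),crop(d)]),'home.png')
```

```text
[0.53483878 0.31359925 0.17042898] [-1.88014102 -1.26980315 10.44082918] [-0.2565647   0.48454581 -0.05880096]
```

View pics/home.png

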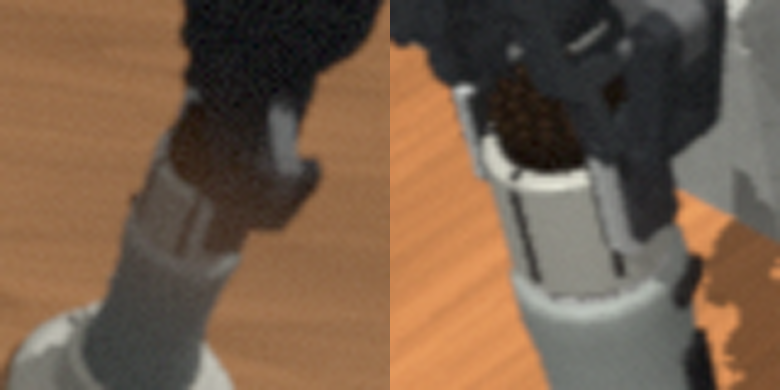

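The brush sits flush on the handset top with the collar down in both views. The height is 154 mm, and force rose from 7 to 10 N without further travel, so it is at the stop. Handing in.

```bash
python3 -c "
from station import *
print(close_job())"
```

```text
the job is handed in; nothing more can be done
None
```

The buffing brush is meshed on the spindle, and I handed the job in with the gripper still holding it pressed fully home: underside at about 154 mm, about 10 N on the wrist. The hand-in gave no verdict.

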